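# Take the printer cover off a desk calculator

## Robot

A 7-joint arm with a two-finger parallel gripper is mounted at the origin on the work surface. World frame = base frame: x ahead of the robot, y to its left, z up, the work surface at z = 0. Lengths are in mm, angles in rad, forces in N, time in s.
With the tool pointing down it reaches from about 425 to 800 mm from the base axis. Payload 8.3 kg.
Tool frame: the origin (TCP) lies at the centre of the arm's flange, where the gripper is bolted on; the fingertips stand 173 mm ahead of it and the grasp point (between the pads) lies 155 mm ahead of it; z points along the fingers, y is the line along which they close (so a half turn about z gives the same grasp; the last joint's range is limited). The gripper opens to 85 mm and grips with 20 to 120 N. Pads are 22 mm wide; open, the fingers measure 114 mm over their backs; the gripper's body (76 mm by 85 mm) begins 54 mm behind the grasp point. The pads swing forward as they close: fully open they stand 13 mm farther back than shut.
Start: joints at [-1.267, 0.383, 0.016, 1.37, -0.006, 1.388, -0.046], TCP at [224.105, 583.432, 404.679] pointing down, gripper open.
Joint ranges: [-2.95, 2.95], [-0.25, 2.06], [-1.52, 1.56], [0.18, 2.33], [-1.44, 4.58], [0.02, 2.06], [-3.01, 3.01]. Speed limits (rad/s): [2.39, 2.39, 3.01, 3.01, 3.14, 3.14, 3.14].

## Interface

Orientations are given as a rotation vector (axis times angle).
In Python, from cell import r gives the robot as it stands.
- The arm moves only by the tool move_arm, never from a script. Its argument "moves" is a list of rows, each an object of numbers: "x", "y", "z": the shift along the tool's x, y, z in mm; "rx", "ry", "rz": the turn, a rotation vector about the tool's x, y, z in degrees; "fingers": the closure, from 0 (fully open) to 1 (shut). A call has exactly 10 rows; each row shifts and turns the commanded pose from where the row before left it, along the tool's axes as they then stand; what a row does not reach is not made up. A row lasts 1/8 s, in which the tool goes at most 62.5 mm and 10.7 degrees, less where a joint would pass 70% of its speed; a pose out of reach is approached as far as the arm can. A call is refused whole if a number of a shift passes 62.5 or a number of a turn 10.7, either way. A call with a gripper value outside its range is refused whole. The fingers move at their own pace and stop on an object; the grip force is fixed at half the most. Time passes only in rows, so rows that do not move let the fingers close, or fill a call up. It gives the time, the measured TCP pose, the force, the opening and the grip force at its end, in the units of the state.
- r.get_obs(): the state, without advancing time (a new reading comes with each control period).
- r.capture(name): name is "side" or "top"; returns (picture, depth): 384x512x3 uint8, red, green, blue; 384x512 float32, mm along the optical axis (not along the pixel's ray), 0 where there is no reading.
- r.camera_params(name): a dict with "camera_matrix" (3x3 intrinsics, pixels), "R" (3x3) and "t" (3): a world point X has camera coordinates R X + t. Camera axes: x right, y down, z forward; pixel columns grow to the right and rows downward; lengths in mm; the calibration is good to about 2 mm. A picture is of the moment at which its call begins. camera_params takes no time and is no camera call.
- r.finish_job(): hands the job in; it is judged then, once.
Trained networks look in the newest picture that a camera, given by its name, has taken for a name from the list of things; names that differ only in an ending like _2 or _b are one class to them, and where a whole thing is asked for, a point or a joint stands for the part that bears it (a point fixed in the world has none). Each returns a list of dicts, best first, with "score" (0 to 1); they miss things now and then, are a little off and sometimes report something else, mostly with a low value. They report only what shows in the picture. A call takes as long as a camera call. They do not tell look-alikes from the thing itself.
- r.cut_out(camera, label): "pixels" (384x512 bool, what is visible of it) and "point" ([row, column] in pixels, amid what is visible of it).
The state is a dict: "clock": time; "joint_pos": joint angles; "dq": joint speeds; "tau": joint torques, N m; "tcp_pos": TCP position; "ee_rot": TCP orientation; "ft_force": force on the tool from outside, world axes, zero at the start; "ft_torque": the same for the moment, N m; "grip_width": finger opening in mm; "grasp_force": force on a finger pad.
Only numpy, scipy, OpenCV 4.12 (cv2) and the standard library are available. Lean on these libraries where they do the work, as an engineer would, in place of code of your own. Each camera call takes 0.05 s, during which the arm holds its last target. There are 200 camera calls.

## Task

The ink roller of the printing calculator needs changing, so take off its printer cover: press the cover's snap tab in and keep it pressed while you swing the tab's edge up; then draw the lugs out from under the rim and lift the cover off. Be gentle: do not crush the tab, and never pull or lever hard on a cover that is still caught. Then set the cover down softly, the right way up, on the notebook, let go of it, and leave the other things on the desk alone.

Things in the scene. Friction and masses are not known exactly. Their poses are not given: they have to be found in the camera images.
- calculator: Printing desk calculator, white case 280 x 210 mm, keys towards the robot, fixed. Origin: centre of its underside; x to its rear, y to its left, z up. At its rear left, on the 44 mm high deck, stands the printer: a block with open top, 72 (x) x 42 (y) mm, whose rim (4 mm thick, top 64 mm high) carries the cover. Paper roll behind it, top 88 mm high; low display hood before it.
- cover: Printer cover, grey plastic shell 76 (x) x 52 (y) x 22 mm, 50 to 100 g. Origin: centre of its underside. It starts seated, axes as the calculator's, origin at (78, 40, 64) mm in its frame. It overhangs the block by 5 mm at both y sides and is 20 mm over the deck, so fingertips may reach a few mm below its underside. Set down, it stands on its lugs and hook, origin 9 mm up.
- cover_lug_edge (a point): Middle of the cover's lower edge on the lug side, cover frame (0, 26, 0) mm. The 2 rigid lugs here hook 4.4 mm under the rim (2 mm play up, 0.8 mm to +y). They come out once the tab's edge is swung up 0.28 to 0.35 rad about rim_edge and the cover is drawn some 8 mm to -y. Lugs or hook crack if cover and calculator press on each other with over 18 N (all contacts added).
- rim_edge (a point): Top outer edge of the printer block on the lug side, middle of its length: calculator frame (78, 61, 64) mm. The cover's underside rocks on this edge as its tab side is swung up.
- snap_tab (a joint): Snap tab on the cover's -y side: 0 at rest, 0.006 m fully in (moves to +y, to a stop). Springy, 1.5 N/mm. Its hook reaches 8 mm below the cover's underside and holds 2.8 mm under the rim. Fully in, it clears the rim by 3 mm: a cover that slips more than that to -y before the hook is up is caught again, so keep it pushed to +y. The tab cracks if the fingers press it with over 45 N.
- tab_pad (a point): Centre of the tab's ribbed thumb pad (22 mm wide, 15 mm high), the outermost face on the -y side: cover frame (0, -33, 10.5) mm at rest. From the pad to the flat lug wall opposite (y = +26 mm) is 59 mm at rest, 53 mm with the tab fully in: one pinch across y presses the tab and holds the cover.
- cover_tab_edge (a point): Middle of the cover's lower edge on the tab's side: cover frame (0, -26, 0) mm.
- notebook: Spiral notebook lying flat, 210 (x) x 148 (y) x 10 mm, fixed, wire along its +y edge. Origin: centre of its underside; z up.
- tape_roll: Bystander: roll of clear tape lying flat, 60 mm across, 19 mm high. Origin: centre of its underside.
- eraser: Bystander: eraser 48 x 22 x 12 mm. Origin: centre of its underside.
- sharpener: Bystander: metal pencil sharpener 26 x 16 x 12 mm. Origin: centre of its underside.
- pencil_cup: Bystander: dark cup with pencils, 72 mm across, about 170 mm high with the pencils. Origin: centre of its underside.
Mind the look-alikes: they are no part of the job. Of the things shaped like the cover, the grey one is meant.

How it is judged:
By the outcome, as a careful person would: the job done as asked, in the order asked, and still so for the second after the job is handed in, with the robot touching nothing.
It also fails if it takes over 70 s, if anything falls off the work surface, if the arm or the gripper's body presses on something with over 40 N, if the wrist force passes 120 N, or if a joint passes its speed limit or range.

## Working session

There is one attempt and no reset: what is moved stays moved. The work goes in short steps, Python scripts to look and compute and a tool call to move; the robot and the scene stay as the last step left them, time stands still between calls to the robot, and variables do not carry over. Pictures are saved under pics/ and viewed, at most 10 in all, crops included, and the job is handed in when it is done.

Besides the shell and the picture viewer there is one more tool, called after ">>>" as name(argument=value, ...) on one line, values as JSON. move_arm: Moves the arm, as the interface text tells. Its arguments: {"type":"object","properties":{"moves":{"type":"array","items":{"type":"object","properties":{"x":{"type":"number"},"y":{"type":"number"},"z":{"type":"number"},"rx":{"type":"number"},"ry":{"type":"number"},"rz":{"type":"number"},"fingers":{"type":"number"}}}}},"required":["moves"]}

```bash
mkdir -p pics; ls
cat > h.py <<'E'
import numpy as np, cv2
from cell import r
from scipy.spatial.transform import Rotation as Ro
def cloud(cam,d):
    p=r.camera_params(cam);K=np.array(p["camera_matrix"]);R=np.array(p["R"]);t=np.array(p["t"]).ravel()
    v,u=np.mgrid[:d.shape[0],:d.shape[1]]
    c=np.stack([(u-K[0,2])/K[0,0]*d,(v-K[1,2])/K[1,1]*d,d],-1)
    return (c-t)@R   # R^T(c-t)
def proj(cam,X):
    p=r.camera_params(cam);K=np.array(p["camera_matrix"]);c=np.array(p["R"])@np.array(X,float)+np.array(p["t"]).ravel()
    q=K@c;return q[:2]/q[2]
E
python3 - <<'E'
from h import *
o=r.get_obs();print(o)
ims=[]
for c in("top","side"):
    im,d=r.capture(c);cv2.imwrite(f"pics/{c}0.png",im[...,::-1]);np.save(f"{c}0.npy",d)
    W=cloud(c,d)
    for n in("calculator","cover","notebook","tape_roll","eraser","sharpener","pencil_cup"):
        for k in r.cut_out(c,n)[:3]:
            m=k["pixels"]&(d>0);P=W[m]
            print(c,n,round(k["score"],2),k["point"],m.sum(),np.round(np.median(P,0)),np.round(np.percentile(P,[3,97],axis=0)).tolist())
E
```

```text
pics
{'clock': 0.0, 'joint_pos': array([-1.26692009,  0.38420325,  0.01636188,  1.37117459, -0.00627321,
        1.38820579, -0.04648342]), 'dq': array([ 0.00023364,  0.00174923, -0.00150807,  0.00109011,  0.00027807,
       -0.00064482,  0.00087586]), 'tau': array([ 1.00579793e-03, -6.27615380e+01,  8.44741333e-01, -3.71806741e+01,
        1.64863811e-02,  1.42918801e-02, -1.78081709e-06]), 'tcp_pos': array([224.02697542, 583.28087797, 403.69096554]), 'ee_rot': array([-5.72703412e-01, -3.08864529e+00,  3.01271526e-03]), 'ft_force': array([-0.9137433 , -0.40130305,  0.19886624]), 'ft_torque': array([ 0.0053675 , -0.04680539, -0.00478378]), 'grasp_force': 0.0, 'grip_width': 85.70635534214743}
top calculator 0.84 [221.8, 211.9] 6713 [514. 215.  40.] [[385.0, 115.0, 24.0], [665.0, 325.0, 81.0]]
top cover 0.67 [194.4, 187.3] 528 [588. 271.  84.] [[552.0, 244.0, 61.0], [623.0, 300.0, 88.0]]
top cover 0.64 [245.4, 143.3] 512 [442. 414.  29.] [[408.0, 378.0, 14.0], [478.0, 448.0, 33.0]]
top tape_roll 0.74 [143.9, 282.9] 237 [744. -17.  14.] [[716.0, -48.0, -5.0], [773.0, 6.0, 20.0]]
top era
[... 893 characters left out ...]
 tape_roll 0.73 [230.8, 322.5] 415 [745. -24.  12.] [[717.0, -51.0, -2.0], [773.0, 5.0, 19.0]]
side tape_roll 0.37 [158.0, 222.6] 477 [586. 261.  83.] [[550.0, 242.0, 65.0], [626.0, 299.0, 86.0]]
side eraser 0.79 [264.3, 222.7] 198 [479. -47.  11.] [[461.0, -63.0, 2.0], [497.0, -26.0, 13.0]]
side sharpener 0.58 [248.3, 296.5] 74 [655. -57.   9.] [[645.0, -65.0, -0.0], [666.0, -47.0, 12.0]]
side sharpener 0.56 [160.6, 219.1] 462 [584. 261.  83.] [[550.0, 242.0, 65.0], [624.0, 296.0, 86.0]]
side pencil_cup 0.59 [224.7, 322.4] 347 [744. -21.  15.] [[717.0, -51.0, 0.0], [770.0, 5.0, 19.0]]
side pencil_cup 0.58 [251.2, 377.4] 2053 [ 766. -193.   75.] [[743.0, -215.0, 4.0], [809.0, -150.0, 156.0]]
```

Run:
```python
from h import *
a=cv2.imread("pics/top0.png");b=cv2.imread("pics/side0.png")
A=cv2.resize(a[140:300,90:340],None,fx=3.2,fy=3.2,interpolation=2);cv2.imwrite("pics/topc.png",A[:600,:800])
B=cv2.resize(b[110:290,100:350],None,fx=3.2,fy=3.2,interpolation=2);cv2.imwrite("pics/sidec.png",B[:600,:800])
d=np.load("top0.npy");W=cloud("top",d)
# high points around the cover
for cam in("top","side"):
    d=np.load(cam+"0.npy");W=cloud(cam,d)
    m=(d>0)&(abs(W[...,0]-588)<55)&(abs(W[...,1]-271)<50)&(W[...,2]>79)&(W[...,2]<95)
    n,l,s,c=cv2.connectedComponentsWithStats(m.astype(np.uint8));
    for i in range(1,n):
        if s[i,4]>40:
            P=W[l==i];print(cam,s[i],cv2.minAreaRect(P[:,:2].astype(np.float32)),np.median(P[:,2]))
    # case yaw: points in the z 15..60
    m=(d>0)&(W[...,2]>18)&(W[...,2]<60)&(W[...,0]>370)&(W[...,0]<680)&(W[...,1]<335)&(W[...,1]>95)
    P=W[m];print(cv2.minAreaRect(P[:,:2].astype(np.float32)))
    m=(d>0)&(W[...,2]>4)&(W[...,2]<16)&(W[...,0]<680)&(W[...,1]<-100)&(W[...,0]>400)
    P=W[m];print('nb',cv2.minAreaRect(P[:,:2].astype(np.float32)),np.median(P[:,2]))
```

```text
top [175 180  23  30 500] ((590.0565185546875, 271.4194030761719), (76.431884765625, 59.55329132080078), 11.72003173828125) 84.1074997862516
((530.6370849609375, 223.13751220703125), (305.2967834472656, 211.36981201171875), 11.093340873718262)
nb ((540.5355834960938, -393.0148620605469), (577.2164916992188, 273.7130126953125), 89.79386901855469) 9.876654169269736
side [205 148  33  18 329] ((589.7665405273438, 271.7454528808594), (77.17477416992188, 63.74446487426758), 10.57464599609375) 84.13458417192165
((529.4846801757812, 221.893798828125), (304.21044921875, 216.00332641601562), 10.540956497192383)
nb ((544.7808837890625, -199.9354248046875), (209.29856872558594, 153.01039123535156), 11.889053344726562) 8.751145374546004
```

View pics/top0.png

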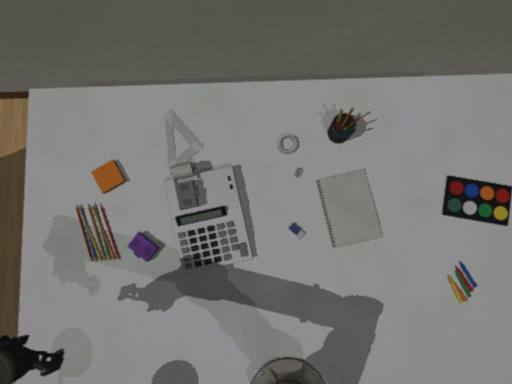

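View pics/side0.png

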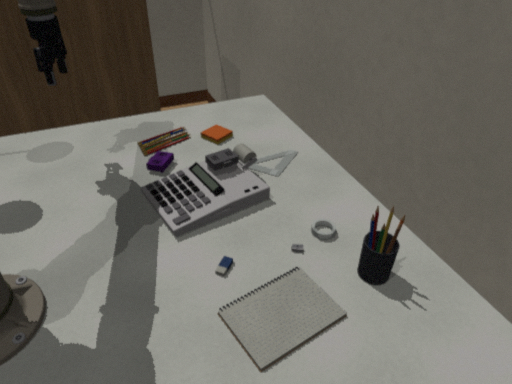

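View pics/sidec.png

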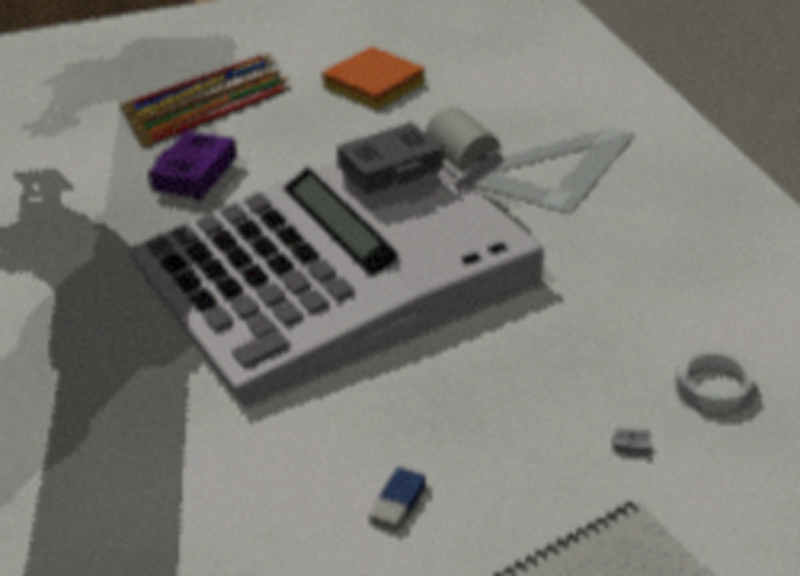

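View pics/topc.png

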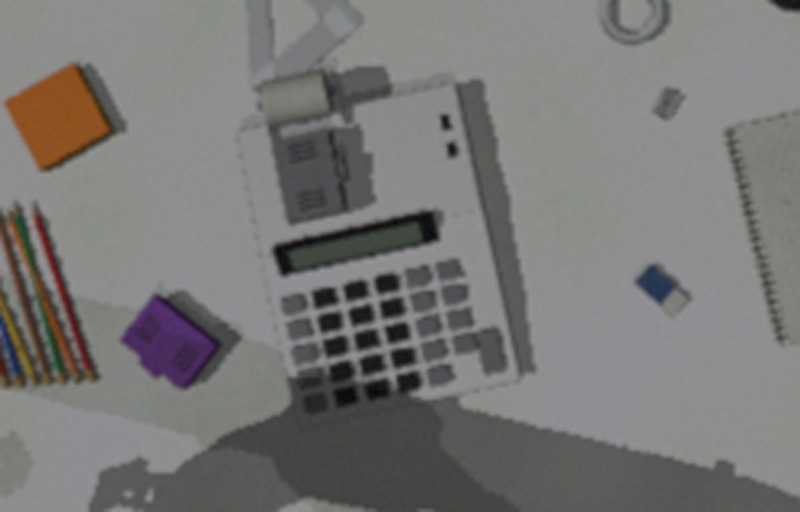

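Candidates are the grey cover on the calculator, top pixel (194,187) and side pixel (158,216), and the purple look-alike on the desk, top pixel (245,143). I choose the grey one. The close crops show it seated on the calculator beside the paper roll, with its tab towards the notebook. The calculator's yaw is about 11°.

```bash
cat >> h.py <<'E'
YAW=np.radians(11.0)
C=np.array([589.3,274.9,64.]);XH=np.array([np.cos(YAW),np.sin(YAW),0]);YH=np.array([-np.sin(YAW),np.cos(YAW),0])
def rel(target_tcp,Rt):
    o=r.get_obs();Rc=Ro.from_rotvec(o["ee_rot"]);p=np.array(o["tcp_pos"])
    return Rc.inv().apply(np.array(target_tcp)-p),np.degrees((Rc.inv()*Rt).as_rotvec())
def down(y):  # tool z down, tool y along horizontal unit y
    z=np.array([0,0,-1.]);return Ro.from_matrix(np.stack([np.cross(y,z),y,z],1))
E
python3 - <<'E'
from h import *
for c in("top","side"):
    d=np.load(c+"0.npy");W=cloud(c,d);m=(d>0)&(abs(W[...,0]-224)<90)&(abs(W[...,1]-583)<90)&(W[...,2]>150)&(W[...,2]<460)
    P=W[m];print(c,m.sum(),np.percentile(P[:,2],[0,1,3,50]) if len(P) else 0)
    # refine calc yaw: deck points z 38..50 right edge
    m=(d>0)&(W[...,2]>28)&(W[...,2]<50)&(W[...,0]>400)&(W[...,0]<660)&(W[...,1]<330)&(W[...,1]>90)
    P=W[m];u=(P-C)@XH;v=(P-C)@YH
    e=np.array([[k,np.percentile(v[(u>k)&(u<k+12)],1)] for k in range(-120,50,12) if ((u>k)&(u<k+12)).sum()>30])
    f=np.polyfit(e[:,0],e[:,1],1);print("right edge slope deg",np.degrees(f[0]),"v at 0",f[1],"expect -145")
    m=(d>0)&(W[...,2]>79)&(W[...,2]<95);P=W[m];u=(P-C)@XH;v=(P-C)@YH;k=(abs(u)<45)&(abs(v)<40)
    print("cover u",np.percentile(u[k],[1,99]),"v",np.percentile(v[k],[1,99]))
print(rel(C+[0,0,20+173+90],down(YH)),rel(C+[0,0,20+173+90],down(-YH)))
E
```

```text
top 1954 [242.25277751 250.44209093 258.79660378 365.24335412]
right edge slope deg 4.43145026135491 v at 0 -138.230766012705 expect -145
cover u [-37.57606783  37.12578797] v [-30.51661282  25.55862345]
side 2370 [242.89331796 247.28382205 255.09354458 369.05497238]
right edge slope deg 4.361189582354539 v at 0 -140.43307150752716 expect -145
cover u [-38.54727926  36.1307657 ] v [-31.65996587  26.76206513]
(array([-451.55943393, -157.04666924,   57.66123986]), array([-1.09548316e-04, -6.10970052e-03, -3.20139309e+01])) (array([-451.55943393, -157.04666924,   57.66123986]), array([-8.10209663e-03,  1.45272429e-04,  1.47986069e+02]))
```

>>> move_arm(moves=[{"x": -56.4, "y": -19.6, "z": 6}, {"x": -56.4, "y": -19.6, "z": 6}, {"x": -56.4, "y": -19.6, "z": 6}, {"x": -56.4, "y": -19.6, "z": 6}, {"x": -56.4, "y": -19.6, "z": 6}, {"x": -56.4, "y": -19.6, "z": 6}, {"x": -56.4, "y": -19.6, "z": 6}, {"x": -56.4, "y": -19.6, "z": 6}, {"rz": -10.6}, {"rz": -10.6}])

```text
$.moves[0]: bad value
```

Run:
```python
from h import *
o=r.get_obs();print(o["clock"],o["tcp_pos"],o["joint_pos"],o["ft_force"],o["grip_width"]);print(rel(C+[0,0,0]+[0,0,236-64+20]-1.0*YH,down(YH)))
```

```text
0.8 [224.09450663 583.42851049 404.70184665] [-1.26690886  0.38336321  0.01640985  1.37010114 -0.00634522  1.38820461
 -0.0465036 ] [ 0.67737286 -0.27815449  0.0988215 ] 85.56604584873952
(array([-452.09871866, -157.89178222,  148.66121214]), array([-1.09548316e-04, -6.10970052e-03, -3.20139309e+01]))
```

>>> move_arm(moves=[{"x": -56.4, "y": -19.7, "z": 6, "rx": 0, "ry": 0, "rz": 0, "fingers": 0}, {"x": -56.4, "y": -19.7, "z": 6, "rx": 0, "ry": 0, "rz": 0, "fingers": 0}, {"x": -56.4, "y": -19.7, "z": 6, "rx": 0, "ry": 0, "rz": 0, "fingers": 0}, {"x": -56.4, "y": -19.7, "z": 6, "rx": 0, "ry": 0, "rz": 0, "fingers": 0}, {"x": -56.4, "y": -19.7, "z": 6, "rx": 0, "ry": 0, "rz": 0, "fingers": 0}, {"x": -56.4, "y": -19.7, "z": 6, "rx": 0, "ry": 0, "rz": 0, "fingers": 0}, {"x": -56.4, "y": -19.7, "z": 6, "rx": 0, "ry": 0, "rz": 0, "fingers": 0}, {"x": -56.4, "y": -19.7, "z": 6, "rx": 0, "ry": 0, "rz": 0, "fingers": 0}, {"x": 0, "y": 0, "z": 0, "rx": 0, "ry": 0, "rz": -10.6, "fingers": 0}, {"x": 0, "y": 0, "z": 0, "rx": 0, "ry": 0, "rz": -10.6, "fingers": 0}])

```text
clock: 2.05
tcp_pos: [589.5, 273.5, 356.2]
ee_rot: [0.011, -3.141, 0.001]
ft_force: [-0.2, 0.5, -0.0]
grip_width: 85.4
grasp_force: 0.0
```

Run:
```python
from h import *
o=r.get_obs();print(o["clock"],o["tcp_pos"],o["joint_pos"],o["ft_force"],o["grip_width"]);print(rel(C+[0,0,0]+[0,0,236-64+20]-1.0*YH,down(YH)))
```

```text
2.05 [589.49245966 273.50614403 356.22851556] [-0.59274136  0.46315617  0.15710508  1.37230594 -0.0720962   1.31236532
  1.14464239] [-0.20599949  0.51354663 -0.04835883] 85.40267512872781
(array([-4.93767710e-02,  4.64089869e-01,  1.00228277e+02]), array([ -0.02702688,  -0.03010856, -10.58159185]))
```

>>> move_arm(moves=[{"x": 0, "y": 0.5, "z": 0, "rx": 0, "ry": 0, "rz": -10.6, "fingers": 0}, {"x": 0, "y": 0, "z": 25, "rx": 0, "ry": 0, "rz": 0, "fingers": 0}, {"x": 0, "y": 0, "z": 25, "rx": 0, "ry": 0, "rz": 0, "fingers": 0}, {"x": 0, "y": 0, "z": 25, "rx": 0, "ry": 0, "rz": 0, "fingers": 0}, {"x": 0, "y": 0, "z": 15, "rx": 0, "ry": 0, "rz": 0, "fingers": 0}, {"x": 0, "y": 0, "z": 10, "rx": 0, "ry": 0, "rz": 0, "fingers": 0.1}, {"x": 0, "y": 0, "z": 10, "rx": 0, "ry": 0, "rz": 0, "fingers": 0.1}, {"x": 0, "y": 0, "z": 10, "rx": 0, "ry": 0, "rz": 0, "fingers": 0.18}, {"x": 0, "y": 0, "z": 0, "rx": 0, "ry": 0, "rz": 0, "fingers": 0.18}, {"x": 0, "y": 0, "z": 0, "rx": 0, "ry": 0, "rz": 0, "fingers": 0.18}])

```text
clock: 3.3
tcp_pos: [588.9, 275.1, 237.1]
ee_rot: [-0.295, 3.127, 0.0]
ft_force: [-0.2, -0.3, -0.4]
grip_width: 69.6
grasp_force: 0.0
```

Run:
```python
from h import *
print(rel(C+[0,0,236-64]-1.0*YH,down(YH)))
ims=[]
for c in("top","side"):
    im,d=r.capture(c);W=cloud(c,d)
    q=proj(c,C+[0,0,20]).astype(int);x=max(q[0]-45,0);y=max(q[1]-60,0)
    ims.append(cv2.resize(im[y:y+100,x:x+90,::-1],(400,444),interpolation=2))
    P=W[d>0];u=(P-C)@XH;v=(P-C)@YH;z=P[:,2]
    for s in(1,-1):
        k=(abs(u)<9)&(s*v>30.5+(s<0)*4)&(s*v<60)&(z>62)&(z<130)
        print(c,s,k.sum(),np.percentile(z[k],[0,2,5]) if k.any() else 0,np.percentile(s*v[k],[0,5,95,100]) if k.any() else 0)
cv2.imwrite("pics/pre.png",np.hstack(ims))
```

```text
(array([-0.33085223, -1.25709951,  1.09321654]), array([ 0.01036436,  0.03055447, -0.21228026]))
top 1 0 0 0
top -1 9 [108.37359561 109.46363497 111.098694  ] [35.97579343 36.60549702 45.24662081 46.20413404]
side 1 74 [78.16163186 79.21124833 80.17013833] [32.85022081 33.44508246 42.48320684 59.8438927 ]
side -1 54 [68.36020713 68.84772433 71.93739289] [38.65704809 40.5193812  51.33328426 58.82271363]
```

View pics/pre.png

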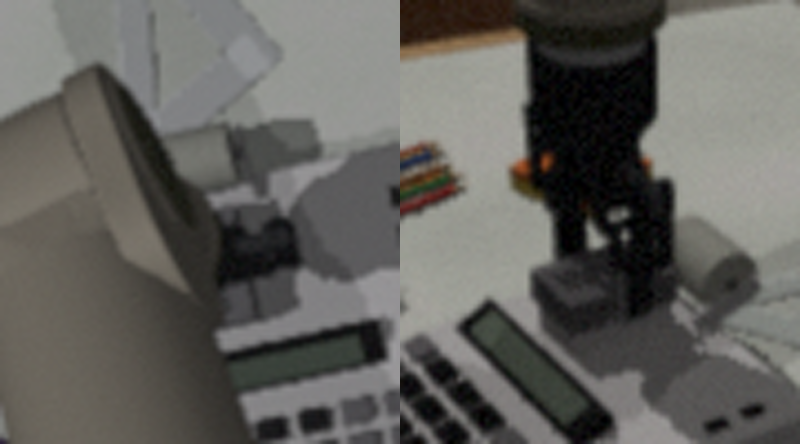

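>>> move_arm(moves=[{"x": 0, "y": -0.7, "z": 1.5, "rx": 0, "ry": 0, "rz": 0, "fingers": 0.24}, {"x": 0, "y": 0, "z": 0, "rx": 0, "ry": 0, "rz": 0, "fingers": 0.28}, {"x": 0, "y": 0, "z": 0, "rx": 0, "ry": 0, "rz": 0, "fingers": 0.3}, {"x": 0, "y": 0, "z": 0, "rx": 0, "ry": 0, "rz": 0, "fingers": 0.31}, {"x": 0, "y": 0, "z": 0, "rx": 0, "ry": 0, "rz": 0, "fingers": 0.32}, {"x": 0, "y": 0, "z": 0, "rx": 0, "ry": 0, "rz": 0, "fingers": 0.33}, {"x": 0, "y": 0, "z": 0, "rx": 0, "ry": 0, "rz": 0, "fingers": 0.34}, {"x": 0, "y": 0, "z": 0, "rx": 0, "ry": 0, "rz": 0, "fingers": 0.34}, {"x": 0, "y": 0, "z": 0, "rx": 0, "ry": 0, "rz": 0, "fingers": 0.34}, {"x": 0, "y": 0, "z": 0, "rx": 0, "ry": 0, "rz": 0, "fingers": 0.34}])

```text
clock: 4.65
tcp_pos: [589.0, 274.4, 235.4]
ee_rot: [-0.295, 3.127, 0.0]
ft_force: [-0.6, -1.5, 5.3]
grip_width: 56.6
grasp_force: 3.0
```

>>> move_arm(moves=[{"x": 0, "y": 0, "z": -0.3, "rx": 0, "ry": 0, "rz": 0, "fingers": 0.345}, {"x": 0, "y": 0, "z": -0.3, "rx": 0, "ry": 0, "rz": 0, "fingers": 0.35}, {"x": 0, "y": 0, "z": -0.3, "rx": 0, "ry": 0, "rz": 0, "fingers": 0.355}, {"x": 0, "y": 0, "z": 0, "rx": 0, "ry": 0, "rz": 0, "fingers": 0.36}, {"x": 0, "y": 0, "z": -0.2, "rx": 0, "ry": 0, "rz": 0, "fingers": 0.365}, {"x": 0, "y": 0, "z": 0, "rx": 0, "ry": 0, "rz": 0, "fingers": 0.365}, {"x": 0, "y": 0, "z": 0, "rx": 0, "ry": 0, "rz": 0, "fingers": 0.37}, {"x": 0, "y": 0, "z": 0, "rx": 0, "ry": 0, "rz": 0, "fingers": 0.37}, {"x": 0, "y": 0, "z": 0, "rx": 0, "ry": 0, "rz": 0, "fingers": 0.37}, {"x": 0, "y": 0, "z": 0, "rx": 0, "ry": 0, "rz": 0, "fingers": 0.37}])

```text
clock: 5.9
tcp_pos: [588.9, 274.2, 236.2]
ee_rot: [0.295, -3.127, 0.0]
ft_force: [-0.4, -0.8, -1.1]
grip_width: 54.2
grasp_force: 7.3
```

>>> move_arm(moves=[{"x": 0, "y": 0, "z": 0, "rx": 0, "ry": 0, "rz": 0, "fingers": 0.375}, {"x": 0, "y": 0, "z": 0, "rx": 0, "ry": 0, "rz": 0, "fingers": 0.38}, {"x": 0, "y": 0.2, "z": -0.2, "rx": 0, "ry": 0, "rz": 0, "fingers": 0.38}, {"x": 0, "y": 1.5, "z": -0.18, "rx": 0.5, "ry": 0, "rz": 0, "fingers": 0.38}, {"x": 0, "y": 1.5, "z": -0.18, "rx": 0.5, "ry": 0, "rz": 0, "fingers": 0.38}, {"x": 0, "y": 1.5, "z": -0.18, "rx": 0.5, "ry": 0, "rz": 0, "fingers": 0.38}, {"x": 0, "y": 1.5, "z": -0.18, "rx": 0.5, "ry": 0, "rz": 0, "fingers": 0.38}, {"x": 0, "y": 1.5, "z": -0.18, "rx": 0.5, "ry": 0, "rz": 0, "fingers": 0.38}, {"x": 0, "y": 1.5, "z": -0.18, "rx": 0.5, "ry": 0, "rz": 0, "fingers": 0.38}, {"x": 0, "y": 0, "z": 0, "rx": 0, "ry": 0, "rz": 0, "fingers": 0.38}])

```text
clock: 7.15
tcp_pos: [587.1, 283.7, 237.3]
ee_rot: [-0.296, 3.122, -0.082]
ft_force: [-0.5, 0.1, 0.1]
grip_width: 53.2
grasp_force: 8.6
```

```bash
cat >> h.py <<'E'
def st(W0=None):
    o=r.get_obs();R=Ro.from_rotvec(o["ee_rot"]);p=np.array(o["tcp_pos"]);f=np.array(o["ft_force"])
    g=p+R.apply([0,0,155]);pv=R.inv().apply(C+21*YH-p)
    print("t",round(o["clock"],2),"tilt",np.round(np.degrees((down(YH).inv()*R).as_rotvec()),2),"u,v,z of TCP",np.round([(p-C)@XH,(p-C)@YH,p[2]],2),"rim in tool",np.round(pv,2),"F u,v,z",np.round([f@XH,f@YH,f[2]],2),"T",np.round(o["ft_torque"],2),"w",round(o["grip_width"],2),"g",round(o["grasp_force"],1))
E
python3 -c "from h import *;st()"
```

```text
t 7.15 tilt [3.01 0.01 0.18] u,v,z of TCP [ -0.52   9.1  237.32] rim in tool [ -0.51  20.98 172.46] F u,v,z [-0.48  0.16  0.12] T [ 0.02  0.03 -0.01] w 53.19 g 8.6
```

>>> move_arm(moves=[{"x": 0, "y": 3.0, "z": -0.36, "rx": 1, "ry": 0, "rz": 0, "fingers": 0.38}, {"x": 0, "y": 3.0, "z": -0.36, "rx": 1, "ry": 0, "rz": 0, "fingers": 0.38}, {"x": 0, "y": 3.0, "z": -0.36, "rx": 1, "ry": 0, "rz": 0, "fingers": 0.38}, {"x": 0, "y": 3.0, "z": -0.36, "rx": 1, "ry": 0, "rz": 0, "fingers": 0.38}, {"x": 0, "y": 3.0, "z": -0.36, "rx": 1, "ry": 0, "rz": 0, "fingers": 0.38}, {"x": 0, "y": 3.0, "z": -0.36, "rx": 1, "ry": 0, "rz": 0, "fingers": 0.38}, {"x": 0, "y": 3.0, "z": -0.36, "rx": 1, "ry": 0, "rz": 0, "fingers": 0.38}, {"x": 0, "y": 3.0, "z": -0.36, "rx": 1, "ry": 0, "rz": 0, "fingers": 0.38}, {"x": 0, "y": 0, "z": 0, "rx": 0, "ry": 0, "rz": 0, "fingers": 0.38}, {"x": 0, "y": 0, "z": 0, "rx": 0, "ry": 0, "rz": 0, "fingers": 0.38}])

```text
clock: 8.4
tcp_pos: [582.7, 306.9, 237.5]
ee_rot: [-0.292, 3.096, -0.298]
ft_force: [-0.2, -0.8, -1.7]
grip_width: 53.1
grasp_force: 8.6
```

```bash
python3 -c "from h import *;st()"
```

```text
t 8.4 tilt [11.    0.02  0.22] u,v,z of TCP [ -0.33  32.71 237.47] rim in tool [ -0.38  21.63 172.52] F u,v,z [-0.38 -0.77 -1.74] T [0.2  0.05 0.03] w 53.06 g 8.6
```

>>> move_arm(moves=[{"x": 0, "y": 3.1, "z": -0.34, "rx": 1, "ry": 0, "rz": 0, "fingers": 0.38}, {"x": 0, "y": 3.1, "z": -0.34, "rx": 1, "ry": 0, "rz": 0, "fingers": 0.38}, {"x": 0, "y": 3.1, "z": -0.34, "rx": 1, "ry": 0, "rz": 0, "fingers": 0.38}, {"x": 0, "y": 3.0, "z": -0.34, "rx": 1, "ry": 0, "rz": 0, "fingers": 0.38}, {"x": 0, "y": 3.0, "z": -0.34, "rx": 1, "ry": 0, "rz": 0, "fingers": 0.38}, {"x": 0, "y": 3.0, "z": -0.34, "rx": 1, "ry": 0, "rz": 0, "fingers": 0.38}, {"x": 0, "y": 3.0, "z": -0.34, "rx": 1, "ry": 0, "rz": 0, "fingers": 0.38}, {"x": 0, "y": 0, "z": 0, "rx": 0, "ry": 0, "rz": 0, "fingers": 0.38}, {"x": 0, "y": 0, "z": 0, "rx": 0, "ry": 0, "rz": 0, "fingers": 0.38}, {"x": 0, "y": 0, "z": 0, "rx": 0, "ry": 0, "rz": 0, "fingers": 0.38}])

```text
clock: 9.65
tcp_pos: [578.8, 327.6, 234.7]
ee_rot: [-0.288, 3.061, -0.485]
ft_force: [0.4, 0.7, -0.8]
grip_width: 53.0
grasp_force: 8.6
```

Run:
```python
from h import *
st()
im,d=r.capture("side");q=proj("side",C+[0,0,20]).astype(int);x,y=q[0]-50,q[1]-45
cv2.imwrite("pics/tilt.png",cv2.resize(im[y:y+75,x:x+100,::-1],(800,600),interpolation=2))
```

```text
t 9.65 tilt [18.    0.03  0.24] u,v,z of TCP [-2.1000e-01  5.3780e+01  2.3474e+02] rim in tool [ -0.33  21.6  172.51] F u,v,z [ 0.54  0.57 -0.85] T [0.4  0.02 0.1 ] w 53.0 g 8.6
```

View pics/tilt.png

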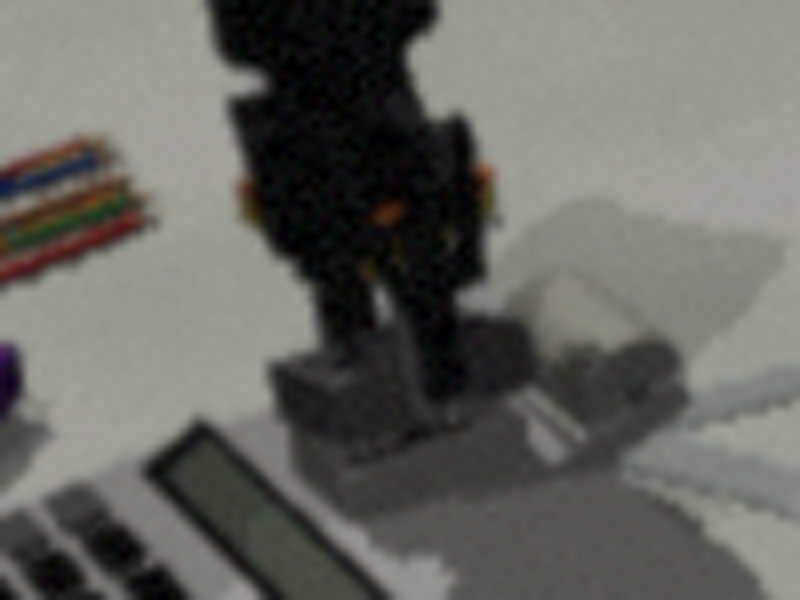

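The cover is tilted with its tab side up, and the block is visible beneath it at about (430,450) in the crop. Now I draw the lugs out.

>>> move_arm(moves=[{"x": 0, "y": -1, "z": 0, "rx": 0, "ry": 0, "rz": 0, "fingers": 0.38}, {"x": 0, "y": -1, "z": 0, "rx": 0, "ry": 0, "rz": 0, "fingers": 0.38}, {"x": 0, "y": -1, "z": 0, "rx": 0, "ry": 0, "rz": 0, "fingers": 0.38}, {"x": 0, "y": -1, "z": 0, "rx": 0, "ry": 0, "rz": 0, "fingers": 0.38}, {"x": 0, "y": 0, "z": 0, "rx": 0, "ry": 0, "rz": 0, "fingers": 0.38}, {"x": 0, "y": 0, "z": 0, "rx": 0, "ry": 0, "rz": 0, "fingers": 0.38}, {"x": 0, "y": 0, "z": 0, "rx": 0, "ry": 0, "rz": 0, "fingers": 0.38}, {"x": 0, "y": 0, "z": 0, "rx": 0, "ry": 0, "rz": 0, "fingers": 0.38}, {"x": 0, "y": 0, "z": 0, "rx": 0, "ry": 0, "rz": 0, "fingers": 0.38}, {"x": 0, "y": 0, "z": 0, "rx": 0, "ry": 0, "rz": 0, "fingers": 0.38}])

```text
clock: 10.95
tcp_pos: [579.4, 324.2, 235.9]
ee_rot: [-0.289, 3.061, -0.485]
ft_force: [-1.2, -0.3, -0.1]
grip_width: 52.9
grasp_force: 8.6
```

```bash
python3 -c "from h import *;st()"
```

```text
t 10.95 tilt [18.    0.04  0.21] u,v,z of TCP [ -0.33  50.34 235.89] rim in tool [ -0.46  25.22 172.54] F u,v,z [-1.27 -0.04 -0.08] T [ 0.37  0.11 -0.02] w 52.91 g 8.6
```

>>> move_arm(moves=[{"x": 0, "y": -1, "z": 0, "rx": 0, "ry": 0, "rz": 0, "fingers": 0.38}, {"x": 0, "y": -1, "z": 0, "rx": 0, "ry": 0, "rz": 0, "fingers": 0.38}, {"x": 0, "y": -1, "z": 0, "rx": 0, "ry": 0, "rz": 0, "fingers": 0.38}, {"x": 0, "y": -1, "z": 0, "rx": 0, "ry": 0, "rz": 0, "fingers": 0.38}, {"x": 0, "y": -1, "z": 0, "rx": 0, "ry": 0, "rz": 0, "fingers": 0.38}, {"x": 0, "y": -0.5, "z": 0, "rx": 0, "ry": 0, "rz": 0, "fingers": 0.38}, {"x": 0, "y": 0, "z": 0, "rx": 0, "ry": 0, "rz": 0, "fingers": 0.38}, {"x": 0, "y": 0, "z": 0, "rx": 0, "ry": 0, "rz": 0, "fingers": 0.38}, {"x": 0, "y": 0, "z": 0, "rx": 0, "ry": 0, "rz": 0, "fingers": 0.38}, {"x": 0, "y": 0, "z": 0, "rx": 0, "ry": 0, "rz": 0, "fingers": 0.38}])

```text
clock: 12.2
tcp_pos: [580.4, 319.1, 237.6]
ee_rot: [-0.289, 3.061, -0.485]
ft_force: [-0.4, -0.5, -0.3]
grip_width: 53.0
grasp_force: 8.6
```

```bash
python3 -c "from h import *;st()"
```

```text
t 12.2 tilt [18.    0.04  0.21] u,v,z of TCP [ -0.33  45.09 237.58] rim in tool [ -0.44  30.74 172.52] F u,v,z [-0.53 -0.39 -0.35] T [ 0.38  0.14 -0.01] w 53.03 g 8.6
```

>>> move_arm(moves=[{"x": 0, "y": -0.3, "z": -0.7, "rx": 0, "ry": 0, "rz": 0, "fingers": 0.38}, {"x": 0, "y": -0.3, "z": -0.7, "rx": 0, "ry": 0, "rz": 0, "fingers": 0.38}, {"x": 0, "y": -0.3, "z": -0.7, "rx": 0, "ry": 0, "rz": 0, "fingers": 0.38}, {"x": 0, "y": -0.3, "z": -0.7, "rx": 0, "ry": 0, "rz": 0, "fingers": 0.38}, {"x": 0, "y": -0.3, "z": -0.7, "rx": 0, "ry": 0, "rz": 0, "fingers": 0.38}, {"x": 0, "y": -0.3, "z": -0.7, "rx": 0, "ry": 0, "rz": 0, "fingers": 0.38}, {"x": 0, "y": 0, "z": 0, "rx": 0, "ry": 0, "rz": 0, "fingers": 0.38}, {"x": 0, "y": 0, "z": 0, "rx": 0, "ry": 0, "rz": 0, "fingers": 0.38}, {"x": 0, "y": 0, "z": 0, "rx": 0, "ry": 0, "rz": 0, "fingers": 0.38}, {"x": 0, "y": 0, "z": 0, "rx": 0, "ry": 0, "rz": 0, "fingers": 0.38}])

```text
clock: 13.45
tcp_pos: [580.4, 318.7, 242.1]
ee_rot: [-0.289, 3.061, -0.485]
ft_force: [-0.7, -0.3, -0.7]
grip_width: 52.7
grasp_force: 8.6
```

```bash
python3 -c "from h import *;st()"
```

```text
t 13.45 tilt [18.    0.04  0.21] u,v,z of TCP [ -0.34  44.67 242.1 ] rim in tool [ -0.46  32.53 176.7 ] F u,v,z [-0.77 -0.19 -0.71] T [ 0.39  0.03 -0.04] w 52.65 g 8.6
```

>>> move_arm(moves=[{"x": 0, "y": -0.6, "z": -2, "rx": 0, "ry": 0, "rz": 0, "fingers": 0.38}, {"x": 0, "y": -1, "z": -3, "rx": 0, "ry": 0, "rz": 0, "fingers": 0.38}, {"x": 0, "y": -1, "z": -3, "rx": 0, "ry": 0, "rz": 0, "fingers": 0.38}, {"x": 0, "y": -2, "z": -6, "rx": 0, "ry": 0, "rz": 0, "fingers": 0.38}, {"x": 0, "y": -3, "z": -10, "rx": 0, "ry": 0, "rz": 0, "fingers": 0.38}, {"x": 0, "y": -5, "z": -15, "rx": 0, "ry": 0, "rz": 0, "fingers": 0.38}, {"x": 0, "y": -5, "z": -15, "rx": 0, "ry": 0, "rz": 0, "fingers": 0.38}, {"x": 0, "y": -5, "z": -15, "rx": 0, "ry": 0, "rz": 0, "fingers": 0.38}, {"x": 0, "y": -3, "z": -10, "rx": 0, "ry": 0, "rz": 0, "fingers": 0.38}, {"x": 0, "y": 0, "z": -5, "rx": 0, "ry": 0, "rz": 0, "fingers": 0.38}])

```text
clock: 14.7
tcp_pos: [580.3, 320.3, 330.9]
ee_rot: [-0.288, 3.06, -0.484]
ft_force: [-0.2, 0.2, -1.0]
grip_width: 52.7
grasp_force: 8.6
```

Run:
```python
from h import *
st()
d=np.load("side0.npy");W=cloud("side",d);k=r.cut_out("side","notebook")[0];m=k["pixels"]&(d>0)
P=W[m];P=P[(P[:,2]>4)&(P[:,2]<16)];print(k["score"],cv2.minAreaRect(P[:,:2].astype(np.float32)))
im,d=r.capture("top");W=cloud("top",d)
for k in r.cut_out("top","notebook")[:2]:
    m=k["pixels"]&(d>0);P=W[m];P=P[(P[:,2]>2)&(P[:,2]<20)];print(k["score"],k["point"],cv2.minAreaRect(P[:,:2].astype(np.float32)),np.median(P[:,2]))
i2,_=r.capture("side")
a=np.hstack([im[130:330,100:400],i2[80:280,120:420]])[...,::-1]
q=proj("side",C+[0,0,100]).astype(int);x,y=max(q[0]-50,0),max(q[1]-50,0)
cv2.imwrite("pics/up.png",cv2.resize(i2[y:y+90,x:x+100,::-1],(660,594),interpolation=2))
```

```text
t 14.7 tilt [ 1.798e+01 -1.000e-02  2.300e-01] u,v,z of TCP [-1.900e-01  4.624e+01  3.309e+02] rim in tool [-6.0000e-02  5.8360e+01  2.6166e+02] F u,v,z [-0.12  0.25 -0.98] T [0.33 0.05 0.02] w 52.68 g 8.6
0.95 ((544.81494140625, -200.09713745117188), (209.29856872558594, 152.6798858642578), 11.889053344726562)
0.66 [211.6, 348.4] ((542.3955078125, -200.56689453125), (209.2980499267578, 152.56561279296875), 11.821455001831055) 8.210850213075597
```

View pics/up.png

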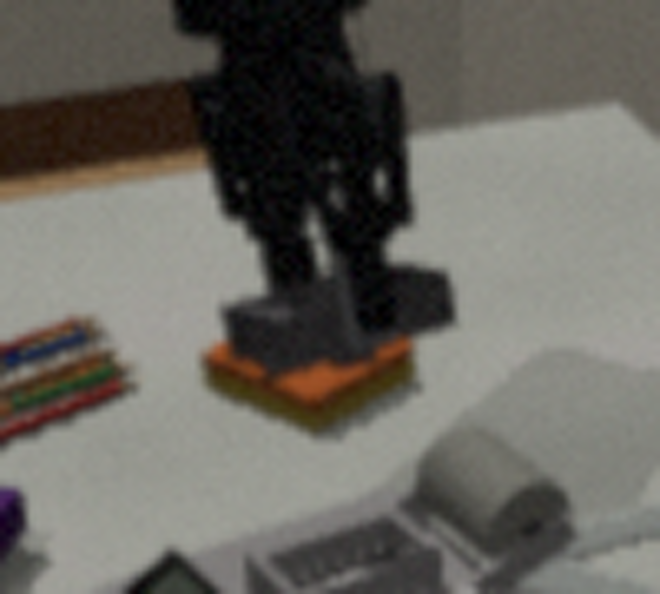

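The cover is off and held, still tilted in the hand at about (340,320) in the crop, above the open printer block. Next I level it and carry it to the notebook.

>>> move_arm(moves=[{"x": 0, "y": 0, "z": 0, "rx": -3, "ry": 0, "rz": 0, "fingers": 0.38}, {"x": 0, "y": 0, "z": 0, "rx": -4, "ry": 0, "rz": 0, "fingers": 0.38}, {"x": 0, "y": 0, "z": 0, "rx": -4, "ry": 0, "rz": 0, "fingers": 0.38}, {"x": 0, "y": 0, "z": 0, "rx": -4, "ry": 0, "rz": 0, "fingers": 0.38}, {"x": 0, "y": 0, "z": 0, "rx": -3, "ry": 0, "rz": 0, "fingers": 0.38}, {"x": 3, "y": -12, "z": 0, "rx": 0, "ry": 0, "rz": 0, "fingers": 0.38}, {"x": 6, "y": -25, "z": 0, "rx": 0, "ry": 0, "rz": 0, "fingers": 0.38}, {"x": 9, "y": -35, "z": 0, "rx": 0, "ry": 0, "rz": 0, "fingers": 0.38}, {"x": 10, "y": -40, "z": 0, "rx": 0, "ry": 0, "rz": 0, "fingers": 0.38}, {"x": 10, "y": -40, "z": 0, "rx": 0, "ry": 0, "rz": 0, "fingers": 0.38}])

```text
clock: 16.15
tcp_pos: [570.8, 161.7, 329.6]
ee_rot: [0.295, -3.127, 0.003]
ft_force: [1.0, -1.0, -0.4]
grip_width: 53.1
grasp_force: 8.5
```

>>> move_arm(moves=[{"x": 10, "y": -40, "z": 0, "rx": 0, "ry": 0, "rz": 0, "fingers": 0.38}, {"x": 10, "y": -40, "z": 0, "rx": 0, "ry": 0, "rz": 0, "fingers": 0.38}, {"x": 10, "y": -40, "z": 0, "rx": 0, "ry": 0, "rz": 0, "fingers": 0.38}, {"x": 10, "y": -40, "z": 0, "rx": 0, "ry": 0, "rz": 0, "fingers": 0.38}, {"x": 10, "y": -40, "z": 0, "rx": 0, "ry": 0, "rz": 0, "fingers": 0.38}, {"x": 10, "y": -40, "z": 0, "rx": 0, "ry": 0, "rz": 0, "fingers": 0.38}, {"x": 10, "y": -40, "z": 0, "rx": 0, "ry": 0, "rz": 0, "fingers": 0.38}, {"x": 10, "y": -35, "z": 0, "rx": 0, "ry": 0, "rz": 0, "fingers": 0.38}, {"x": 8, "y": -25, "z": 0, "rx": 0, "ry": 0, "rz": 0, "fingers": 0.38}, {"x": 4, "y": -12, "z": 0, "rx": 0, "ry": 0, "rz": 0, "fingers": 0.38}])

```text
clock: 17.4
tcp_pos: [545.7, -201.3, 329.7]
ee_rot: [0.291, -3.126, 0.002]
ft_force: [0.2, -0.4, -0.2]
grip_width: 53.0
grasp_force: 8.5
```

Run:
```python
from h import *
st();print(rel([544,-203,250],down(YH)))
i2,d=r.capture("side");W=cloud("side",d)
o=r.get_obs();p=np.array(o["tcp_pos"]);R=Ro.from_rotvec(o["ee_rot"])
P=W[d>0];Q=R.inv().apply(P-p)  # tool frame
k=(abs(Q[:,0])<60)&(abs(Q[:,1])<50)&(Q[:,2]>140)&(Q[:,2]<230)
print(k.sum(),np.percentile(Q[k],[1,5,50,95,99],axis=0).round(1).tolist())
q=proj("side",p+R.apply([0,0,160])).astype(int);x,y=max(q[0]-60,0),max(q[1]-55,0)
cv2.imwrite("pics/car.png",cv2.resize(i2[y:y+90,x:x+120,::-1],(800,600),interpolation=2))
```

```text
t 17.4 tilt [0.06 0.1  0.37] u,v,z of TCP [-133.68 -459.18  329.71] rim in tool [-131.05  481.3   264.98] F u,v,z [ 0.12 -0.48 -0.15] T [ 0.02 -0.03  0.01] w 53.0 g 8.5
(array([ 1.82065906, -1.23159165, 79.70973506]), array([-0.05785209, -0.104185  , -0.37155939]))
1062 [[-32.5, -39.8, 141.8], [-11.9, -37.4, 145.9], [15.1, -2.8, 151.9], [36.3, 27.0, 170.3], [36.8, 31.0, 172.8]]
```

View pics/car.png

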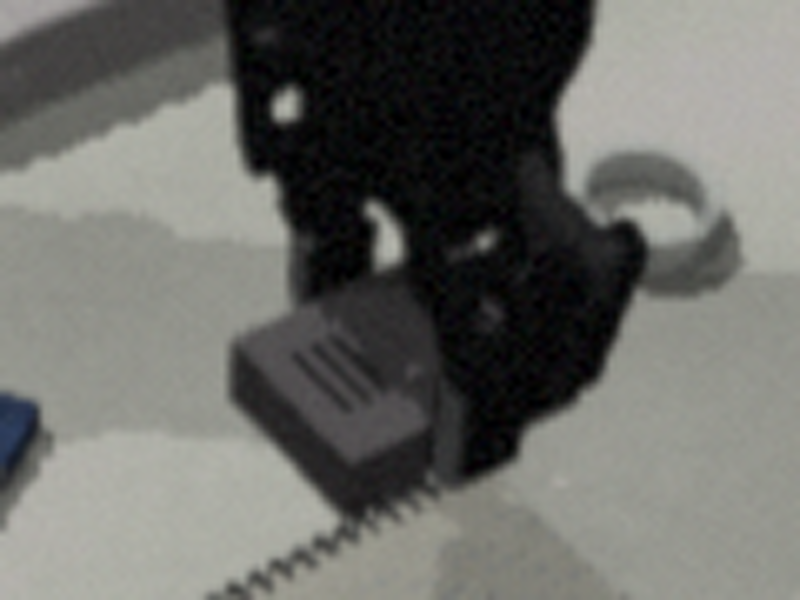

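The cover is level in the hand, right way up, over the notebook. I lower it now.

>>> move_arm(moves=[{"x": 1, "y": -1, "z": 10, "rx": 0, "ry": 0, "rz": 0, "fingers": 0.38}, {"x": 0, "y": 0, "z": 20, "rx": 0, "ry": 0, "rz": 0, "fingers": 0.38}, {"x": 0, "y": 0, "z": 25, "rx": 0, "ry": 0, "rz": 0, "fingers": 0.38}, {"x": 0, "y": 0, "z": 25, "rx": 0, "ry": 0, "rz": 0, "fingers": 0.38}, {"x": 0, "y": 0, "z": 25, "rx": 0, "ry": 0, "rz": 0, "fingers": 0.38}, {"x": 0, "y": 0, "z": 15, "rx": 0, "ry": 0, "rz": 0, "fingers": 0.38}, {"x": 0, "y": 0, "z": 8, "rx": 0, "ry": 0, "rz": 0, "fingers": 0.38}, {"x": 0, "y": 0, "z": 4, "rx": 0, "ry": 0, "rz": 0, "fingers": 0.38}, {"x": 0, "y": 0, "z": 1, "rx": 0, "ry": 0, "rz": 0, "fingers": 0.38}, {"x": 0, "y": 0, "z": 0, "rx": 0, "ry": 0, "rz": 0, "fingers": 0.38}])

```text
clock: 18.7
tcp_pos: [546.2, -200.5, 197.5]
ee_rot: [-0.295, 3.127, -0.001]
ft_force: [0.5, -0.7, -1.4]
grip_width: 52.9
grasp_force: 8.5
```

>>> move_arm(moves=[{"x": 0, "y": 0, "z": 0.4, "rx": 0, "ry": 0, "rz": 0, "fingers": 0.38}, {"x": 0, "y": 0, "z": 0.4, "rx": 0, "ry": 0, "rz": 0, "fingers": 0.38}, {"x": 0, "y": 0, "z": 0.4, "rx": 0, "ry": 0, "rz": 0, "fingers": 0.38}, {"x": 0, "y": 0, "z": 0.4, "rx": 0, "ry": 0, "rz": 0, "fingers": 0.38}, {"x": 0, "y": 0, "z": 0.4, "rx": 0, "ry": 0, "rz": 0, "fingers": 0.38}, {"x": 0, "y": 0, "z": 0.4, "rx": 0, "ry": 0, "rz": 0, "fingers": 0.38}, {"x": 0, "y": 0, "z": 0.4, "rx": 0, "ry": 0, "rz": 0, "fingers": 0.38}, {"x": 0, "y": 0, "z": 0.2, "rx": 0, "ry": 0, "rz": 0, "fingers": 0.38}, {"x": 0, "y": 0, "z": 0, "rx": 0, "ry": 0, "rz": 0, "fingers": 0.38}, {"x": 0, "y": 0, "z": 0, "rx": 0, "ry": 0, "rz": 0, "fingers": 0.38}])

```text
clock: 19.95
tcp_pos: [546.0, -200.3, 194.0]
ee_rot: [0.295, -3.128, 0.0]
ft_force: [0.2, -0.2, -1.1]
grip_width: 53.3
grasp_force: 8.5
```

>>> move_arm(moves=[{"x": 0, "y": 0, "z": 0.4, "rx": 0, "ry": 0, "rz": 0, "fingers": 0.38}, {"x": 0, "y": 0, "z": 0.4, "rx": 0, "ry": 0, "rz": 0, "fingers": 0.38}, {"x": 0, "y": 0, "z": 0.4, "rx": 0, "ry": 0, "rz": 0, "fingers": 0.38}, {"x": 0, "y": 0, "z": 0.3, "rx": 0, "ry": 0, "rz": 0, "fingers": 0.38}, {"x": 0, "y": 0, "z": 0.3, "rx": 0, "ry": 0, "rz": 0, "fingers": 0.38}, {"x": 0, "y": 0, "z": 0, "rx": 0, "ry": 0, "rz": 0, "fingers": 0.38}, {"x": 0, "y": 0, "z": 0, "rx": 0, "ry": 0, "rz": 0, "fingers": 0.38}, {"x": 0, "y": 0, "z": 0, "rx": 0, "ry": 0, "rz": 0, "fingers": 0.38}, {"x": 0, "y": 0, "z": 0, "rx": 0, "ry": 0, "rz": 0, "fingers": 0.38}, {"x": 0, "y": 0, "z": 0, "rx": 0, "ry": 0, "rz": 0, "fingers": 0.38}])

```text
clock: 21.2
tcp_pos: [546.0, -200.3, 192.1]
ee_rot: [0.295, -3.128, -0.0]
ft_force: [0.7, 1.0, -2.3]
grip_width: 52.4
grasp_force: 8.5
```

>>> move_arm(moves=[{"x": 0, "y": 0, "z": 0.3, "rx": 0, "ry": 0, "rz": 0, "fingers": 0.38}, {"x": 0, "y": 0, "z": 0.3, "rx": 0, "ry": 0, "rz": 0, "fingers": 0.38}, {"x": 0, "y": 0, "z": 0.3, "rx": 0, "ry": 0, "rz": 0, "fingers": 0.38}, {"x": 0, "y": 0, "z": 0.3, "rx": 0, "ry": 0, "rz": 0, "fingers": 0.38}, {"x": 0, "y": 0, "z": 0, "rx": 0, "ry": 0, "rz": 0, "fingers": 0.38}, {"x": 0, "y": 0, "z": 0, "rx": 0, "ry": 0, "rz": 0, "fingers": 0.38}, {"x": 0, "y": 0, "z": 0, "rx": 0, "ry": 0, "rz": 0, "fingers": 0.38}, {"x": 0, "y": 0, "z": 0, "rx": 0, "ry": 0, "rz": 0, "fingers": 0.38}, {"x": 0, "y": 0, "z": 0, "rx": 0, "ry": 0, "rz": 0, "fingers": 0.38}, {"x": 0, "y": 0, "z": 0, "rx": 0, "ry": 0, "rz": 0, "fingers": 0.38}])

```text
clock: 22.45
tcp_pos: [546.0, -200.3, 191.1]
ee_rot: [0.295, -3.128, -0.0]
ft_force: [-1.5, 0.7, 2.6]
grip_width: 53.1
grasp_force: 9.1
```

Contact at about 3 N. I release slowly and then rise.

>>> move_arm(moves=[{"x": 0, "y": 0, "z": 0, "rx": 0, "ry": 0, "rz": 0, "fingers": 0.36}, {"x": 0, "y": 0, "z": 0, "rx": 0, "ry": 0, "rz": 0, "fingers": 0.34}, {"x": 0, "y": 0, "z": 0, "rx": 0, "ry": 0, "rz": 0, "fingers": 0.32}, {"x": 0, "y": 0, "z": 0, "rx": 0, "ry": 0, "rz": 0, "fingers": 0.3}, {"x": 0, "y": 0, "z": 0, "rx": 0, "ry": 0, "rz": 0, "fingers": 0.27}, {"x": 0, "y": 0, "z": 0, "rx": 0, "ry": 0, "rz": 0, "fingers": 0.22}, {"x": 0, "y": 0, "z": 0, "rx": 0, "ry": 0, "rz": 0, "fingers": 0.15}, {"x": 0, "y": 0, "z": 0, "rx": 0, "ry": 0, "rz": 0, "fingers": 0.1}, {"x": 0, "y": 0, "z": 0, "rx": 0, "ry": 0, "rz": 0, "fingers": 0.05}, {"x": 0, "y": 0, "z": 0, "rx": 0, "ry": 0, "rz": 0, "fingers": 0.05}])

```text
clock: 23.7
tcp_pos: [546.0, -200.3, 191.0]
ee_rot: [0.295, -3.128, 0.0]
ft_force: [-0.6, 0.2, -0.6]
grip_width: 81.3
grasp_force: 0.0
```

>>> move_arm(moves=[{"x": 0, "y": 0, "z": -3, "rx": 0, "ry": 0, "rz": 0, "fingers": 0.05}, {"x": 0, "y": 0, "z": -8, "rx": 0, "ry": 0, "rz": 0, "fingers": 0.05}, {"x": 0, "y": 0, "z": -15, "rx": 0, "ry": 0, "rz": 0, "fingers": 0.05}, {"x": 0, "y": 0, "z": -25, "rx": 0, "ry": 0, "rz": 0, "fingers": 0.05}, {"x": 0, "y": 0, "z": -30, "rx": 0, "ry": 0, "rz": 0, "fingers": 0.05}, {"x": 0, "y": 0, "z": -30, "rx": 0, "ry": 0, "rz": 0, "fingers": 0.05}, {"x": 0, "y": 0, "z": -25, "rx": 0, "ry": 0, "rz": 0, "fingers": 0.05}, {"x": 0, "y": 0, "z": -15, "rx": 0, "ry": 0, "rz": 0, "fingers": 0.05}, {"x": 0, "y": 0, "z": 0, "rx": 0, "ry": 0, "rz": 0, "fingers": 0.05}, {"x": 0, "y": 0, "z": 0, "rx": 0, "ry": 0, "rz": 0, "fingers": 0.05}])

```text
clock: 24.95
tcp_pos: [545.7, -200.1, 341.0]
ee_rot: [0.295, -3.126, -0.001]
ft_force: [0.9, -0.8, 0.3]
grip_width: 81.0
grasp_force: 0.0
```

Run:
```python
from h import *
st()
i2,d=r.capture("side");W=cloud("side",d)
k=(d>0)&(abs(W[...,0]-546)<60)&(abs(W[...,1]+200)<55)&(W[...,2]>30)&(W[...,2]<60)
P=W[k];print(k.sum(),np.percentile(P,[2,50,98],axis=0).round(1).tolist())
cv2.imwrite("pics/end.png",cv2.resize(i2[200:350,200:400,::-1],(800,600),interpolation=2))
```

```text
t 24.95 tilt [-0.04  0.08  0.21] u,v,z of TCP [-133.43 -457.98  341.  ] rim in tool [-132.09  479.28  277.13] F u,v,z [ 0.69 -0.95  0.32] T [ 0.03  0.01 -0.  ] w 81.03 g 0.0
1033 [[507.8, -229.6, 31.3], [545.0, -202.7, 39.0], [583.6, -171.6, 41.8]]
```

View pics/end.png

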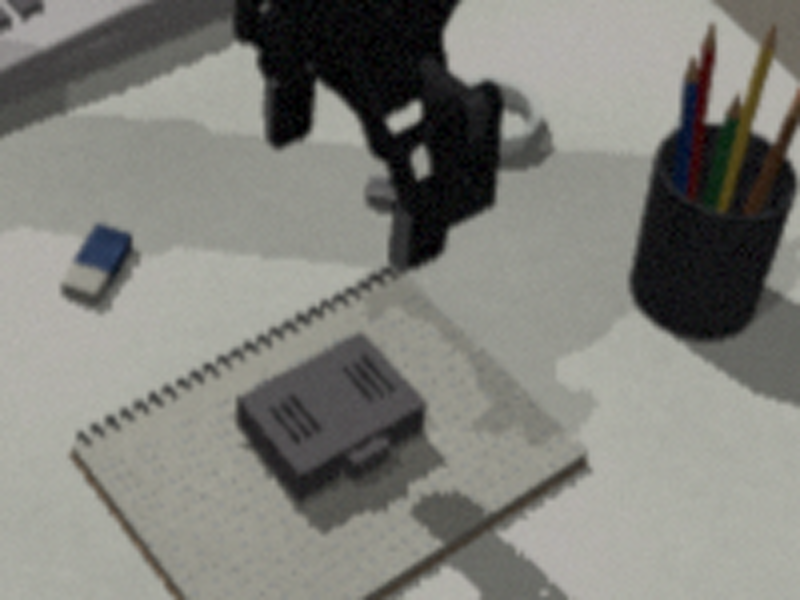

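The cover stands upright on the notebook at about (330,415) in the crop, its top about 40 mm high, and the gripper is clear of it.

```bash
python3 -c "from h import *;print(r.finish_job())"
```

```text
the job is handed in; nothing more can be done
None
```

The grey printer cover came off the calculator without force and stands upright on the notebook, the gripper is clear of it, and I handed the job in at about 25 s (no verdict was shown).

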